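# Unhook the bench scraper and clear the chocolate trimmings off the board

### The arm

A 7-joint arm with a two-finger parallel gripper is mounted at the origin on the work surface. World frame = base frame: x ahead of the robot, y to its left, z up, the work surface at z = 0. Lengths are in m, angles in rad, forces in N, time in s.
With the tool pointing down it reaches from about 0.4 to 0.875 m from the base axis. Payload 19.3 kg.
Tool frame: the origin (TCP) lies midway between the tips of the shut fingers; the grasp point (between the pads) lies 19 mm behind it (tcp_to_grasp is the z of the grasp point in the tool frame, in m); z points along the fingers, y is the line along which they close (so a half turn about z gives the same grasp; the last joint's range is limited). The gripper opens to 85 mm and grips with 20 to 120 N. Pads are 22 mm wide; open, the fingers measure 114 mm over their backs; the gripper's body (76 mm by 85 mm) begins 54 mm behind the grasp point. The pads swing forward as they close: fully open they stand 13 mm farther back than shut.
Start: joints at [-1.214, 0.521, -0.036, 1.599, 0.021, 1.021, -0.113], TCP at [0.259, 0.569, 0.231] pointing down, gripper open.
Joint ranges: [-2.91, 2.91], [-0.3, 2.13], [-1.5, 1.42], [0.17, 2.43], [-1.26, 4.41], [0.16, 1.93], [-2.52, 2.52]. Speed limits (rad/s): [1.89, 1.89, 2.39, 2.39, 3.01, 3.01, 3.01].

### API

Orientations are given as [roll, pitch, yaw] about the fixed x, y, z axes, in that order (R = Rz(yaw) Ry(pitch) Rx(roll)).
In Python, from workcell import * gives the robot as it stands.
- The arm moves only by the tool send_rows, never from a script. Its argument "increments" is a list of rows, each a list of 3 entries, a list of its own where there are three numbers: the shift along the tool's x, y, z in mm, then the turn, a rotation vector about the tool's x, y, z in degrees, then the gripper's target within -1 to 1 (fully open at 1, half-way at 0, shut at -1). In form: [[[x, y, z], [wx, wy, wz], grip], ...]. A call has 1 to 10 rows; each row is the pose to reach, as a shift and turn from the pose commanded when the call began, along the tool's axes at that moment; what a row does not reach only later rows make up. A row lasts 1/10 s, in which the tool goes at most 50 mm and 8.59 degrees, less where a joint would pass 70% of its speed; a pose out of reach is approached as far as the arm can. A call with a gripper value outside its range is refused whole. The fingers move at their own pace and stop on an object; "newtons" is the grip in N (left out, the last holds). Time passes only in rows, so rows that repeat a pose let the fingers close. It gives the time, the measured TCP pose, the force, the opening and the grip force at its end, in the units of the state.
- observe(): the state, without advancing time (a new reading comes with each control period).
- grab_frame(name): name is "scene" or "top" or "wrist"; returns the picture (400x640x3 uint8, blue, green, red); there is no depth.
- camera_params(name): a dict with "fovy" (degrees; the focal length in pixels is half the picture's height over the tangent of half this angle, whatever the lens; pixels are square), "cx", "cy" (the principal point, pixels), "extrinsics" (4x4, takes a point from world to camera coordinates). Camera axes: x right, y down, z forward; pixel columns grow to the right and rows downward; lengths in m; the calibration is good to about 2 mm. A picture is of the moment at which its call begins: read the wrist's pose just before it. camera_params takes no time and is no camera call; for the wrist camera it gives the pose at the moment of the call.
- job_done(): hands the job in; it is judged then, once.
The state is a dict: "clock": time; "qpos": joint angles; "qd": joint speeds; "joint_efforts": joint torques, N m; "position": TCP position; "tool_rot": TCP orientation; "force": force on the tool from outside, world axes, zero at the start; "moment": the same for the moment, N m; "grip_width": finger opening in m; "finger_force": force on a finger pad.
Only numpy, scipy, OpenCV 4.12 (cv2) and the standard library are available. Lean on these libraries where they do the work, as an engineer would, in place of code of your own. Each camera call takes 0.05 s, during which the arm holds its last target. There are 200 camera calls.

### The job

Take the bench scraper off its barbed hook - lift it, tilt it and back it out over the tip without wrenching the stand - and with its blade sweep all three chocolate trimmings off the cutting board into the metal tray against the board's edge, without touching the chocolate yourself. Then lower the scraper, blade down, into the narrow tool bin and let go only once the blade is at the bottom. Leave the cake ring on its hook, the two white pralines and the jar where they are.

Things in the scene. Friction and masses are not known exactly. Their poses are not given: they have to be found in the camera images.
- scraper: Bench scraper, loose, 0.25 kg, hung on the stand's -y hook 45 to 58 mm out from the post's axis, its axes parallel to the stand's. Steel blade 160 mm wide (body x), 3 mm thick (y), 90 mm tall (z up), under a black grip; origin at the middle of the blade's lower edge. Hung, its origin is 125 mm above the counter, with the slot's top edge resting on the hook wire.
- slot (a point): Centre of the scraper's hanging slot, 66 mm above the scraper's origin. The slot goes through the blade (along y), 36 mm wide (x), 24 mm tall: from 54 to 78 mm above the origin (its top edge is slightly arched, 4 mm lower at the sides).
- grip (a point): Centre of the scraper's grip, 100 mm above its origin. The grip is a bar over the whole width: 160 mm (x) x 26 mm thick (y) x 28 mm tall. While it hangs, the hook's upturned end stands close in front of the grip's middle, up to its mid-height, and would stop a finger there: take the grip from above, 35 to 65 mm to either side of the middle.
- stand: Utensil stand, fixed: round base 120 mm across, 14 mm thick; 14 mm post on its axis; cap 26 mm across, top 212 mm up. Origin at the base's underside, on the axis. Three alike hooks of 6 mm round wire leave the post with centrelines level at 200 mm height: towards the stand's -y (holds the scraper), +y (holds the cake ring) and +x (empty).
- hook_tip (a point): Upper end of the scraper's hook, stand frame (0, -80, 226) mm. The wire runs level to 70 mm from the post's axis, then turns up at 70 degrees from level, outwards and up, for 28 mm to this end; from here a barb 4 mm thick, 6 mm long points back towards the post, 35 degrees below level. The upright blade's slot cannot pass over it.
- hook_wire (a point): Point on the level wire's centreline, 50 mm out from the post's axis. To unhook: raise the scraper 9 mm (wire in mid-slot), tilt it 35 to 40 degrees about the stand's x, blade edge swinging outwards from the post and grip leaning back to it, move the slot out along the wire to the bend, then out and up along the upturned end until clear of the tip.
- board: White cutting board fixed on the counter, 240 x 240 mm, 20 mm thick; origin at the centre of its underside, so its top is 20 mm above it. The tray lies against its -y edge (120 mm from the centre).
- tray: Shallow aluminium tray, fixed, 240 mm (x) x 130 mm (y), rim 18 mm above the counter, walls and floor 3 to 5 mm; it touches the board's -y edge, its centre 186 mm from the board's centre, axes parallel to the board's. Origin at the centre of its underside.
- strip: Dark chocolate trimming, loose, 14 g: a strip 44 x 16 x 10 mm lying on the board, all of it within 72 mm of the board's centre in the board's x and 75 mm in y. Origin at the centre of its underside.
- block: Dark chocolate trimming, loose, 13 g: a block 26 x 24 x 12 mm lying on the board, same range. Origin at the centre of its underside.
- corner: Dark chocolate trimming, loose, 13 g: an L-shaped corner 34 x 34 x 10 mm lying on the board, same range. Origin at the middle of its underside.
- bin: Narrow steel tool bin, open at the top, fixed: 200 mm (x) x 52 mm (y), 70 mm tall, walls 3 mm, floor 3 mm (opening 194 x 46 mm), empty. Origin at the centre of its underside. The scraper fits in with its width along the bin's x and then leans in it.
- ring: Bystander: steel cake ring 80 mm across, 30 mm wide, loose, hanging on the stand's +y hook.
- praline1: Bystander: ivory praline cube 45 mm, loose, on the counter beyond the board and tray.
- praline2: Bystander: a second ivory praline cube 45 mm, loose, beside the first.
- jar: Bystander: white jar with metal cap, 68 mm across, 85 mm tall, loose, on the counter beyond the board.

How it is judged:
On the way, in this order (a step that is already met when the one before it is completed fails the run):
1. the scraper is off the hook, held in the gripper, its slot's centre more than 80 mm from the hook's tip (distance between slot and hook_tip above 0.08 m and contact force between the fingers and scraper above 1 N), for 0.2 s.
2. all three trimmings lie in the tray (x of strip in the frame of tray between -0.115 and 0.115 m and y of strip in the frame of tray between -0.063 and 0.063 m and z of each of strip, block, corner in the frame of tray below 0.022 m and x of block in the frame of tray between -0.115 and 0.115 m and y of block in the frame of tray between -0.063 and 0.063 m and x of corner in the frame of tray between -0.115 and 0.115 m and y of corner in the frame of tray between -0.063 and 0.063 m), for 0.2 s.
3. the scraper, still held, is lowered blade down into the bin, its blade's lower edge within 15 mm of the bin's floor (x of scraper in the frame of bin between -0.03 and 0.03 m and y of scraper in the frame of bin between -0.025 and 0.025 m and z of scraper in the frame of bin below 0.018 m and angle between scraper's own z axis and vertical below 0.75 rad and contact force between the fingers and scraper above 1 N), for 0.1 s.
At the end, for the whole second after the job is handed in: Trimmings at rest in the tray; scraper released, at rest in the bin, blade down: lower edge within 15 mm of the bin floor, its middle within 30 mm of the bin centre along the bin, leaning under 0.75 rad; ring, pralines and jar within 20 mm of their start (all of step 2 and x of scraper in the frame of bin between -0.03 and 0.03 m and y of scraper in the frame of bin between -0.025 and 0.025 m and z of scraper in the frame of bin below 0.018 m and angle between scraper's own z axis and vertical below 0.75 rad and linear speed of each of scraper, strip, block, corner below 0.02 m/s and contact force between the fingers and scraper below 0.1 N and distance of each of ring, praline1, praline2, jar from where it was at the start of the episode below 0.02 m); the robot touches nothing.
It fails at once if the ring, a praline or the jar moved by more than 20 mm (distance of any of ring, praline1, praline2, jar from where it was at the start of the episode above 0.02 m).
It fails at once if the scraper is wrenched against the stand with more than 25 N (contact force between scraper and stand above 25 N).
It fails at once if the robot itself pushes a trimming with more than 0.5 N (contact force between any of the fingers, the arm and strip above 0.5 N or contact force between any of the fingers, the arm and block above 0.5 N or contact force between any of the fingers, the arm and corner above 0.5 N).
It also fails if it takes over 64 s, if anything falls off the work surface, if the arm or the gripper's body presses on something with over 40 N, if the wrist force passes 120 N, or if a joint passes its speed limit or range.

## Working session

There is one attempt and no reset: what is moved stays moved. The work goes in short steps, Python scripts to look and compute and a tool call to move; the robot and the scene stay as the last step left them, time stands still between calls to the robot, and variables do not carry over. Pictures are saved under pics/ and viewed, at most 10 in all, crops included, and the job is handed in when it is done.

Besides the shell and the picture viewer there is one more tool, called after "Call:" as name(argument=value, ...), one argument or row to a line, values as JSON. send_rows: Moves the arm, as the interface text tells. Its arguments: {"type":"object","properties":{"increments":{"type":"array"},"newtons":{"type":"number"}},"required":["increments"]}

```bash
mkdir -p pics; ls
python3 - <<'E'
from workcell import *
import cv2
s=observe(); print(s)
for n in ("scene","top"):
    f=grab_frame(n); cv2.imwrite(f"pics/{n}0.png",f); p=camera_params(n); print(n,p)
E
```

```text
pics
{'clock': 0.0, 'qpos': array([-1.21419338,  0.52202168, -0.03632827,  1.59998446,  0.02125265,
        1.02114107, -0.11281308]), 'qd': array([-2.91175230e-04, -2.16212450e-03,  1.42118963e-03,  3.76468224e-05,
        3.41025963e-04,  3.85070817e-04, -2.10805686e-03]), 'joint_efforts': array([-8.79946656e-04, -9.27104044e+01,  1.97913565e+00, -3.69944322e+01,
        1.76542159e-02,  8.24582472e-03,  7.51564562e-05]), 'position': array([0.25863301, 0.56860237, 0.23072941]), 'tool_rot': array([-3.14043122e+00,  1.28938936e-04,  2.71479458e+00]), 'force': array([ 0.28233541,  0.41456819, -0.017998  ]), 'moment': array([ 0.04515812, -0.01087389,  0.00623422]), 'finger_force': 0.0, 'grip_width': 0.08526609272510931}
scene {'fovy': 56.14550367943851, 'cx': 315.9787417704838, 'cy': 197.8497718538434, 'extrinsics': array([[-0.36200941,  0.93215421,  0.00614139,  0.22682455],
       [ 0.75160704,  0.29577687, -0.58957858, -0.39114801],
       [-0.55139464, -0.20881708, -0.80768768,  1.48154119],
       [ 0.        ,  0.        ,  0.        ,  1.        ]])}
top {'fovy': 49.79203366291166, 'cx': 317.48064135478563, 'cy': 200.17306033498278, 'extrinsics': array([[ 0.01465347, -0.99983555,  0.01068369, -0.01368845],
       [-0.9916834 , -0.0158987 , -0.12771558,  0.62270837],
       [ 0.12786444, -0.00872336, -0.99175329,  1.38736142],
       [ 0.        ,  0.        ,  0.        ,  1.        ]])}
```

View pics/scene0.png

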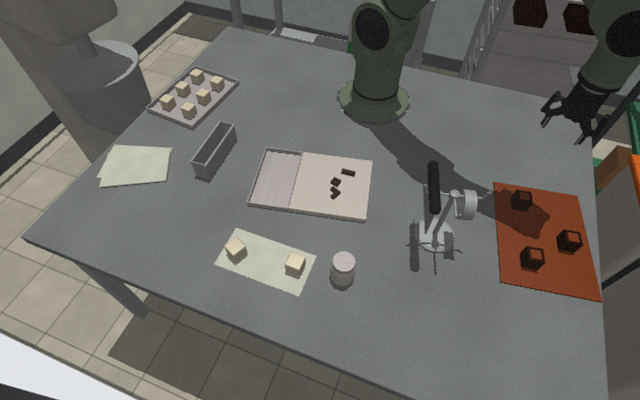

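View pics/top0.png

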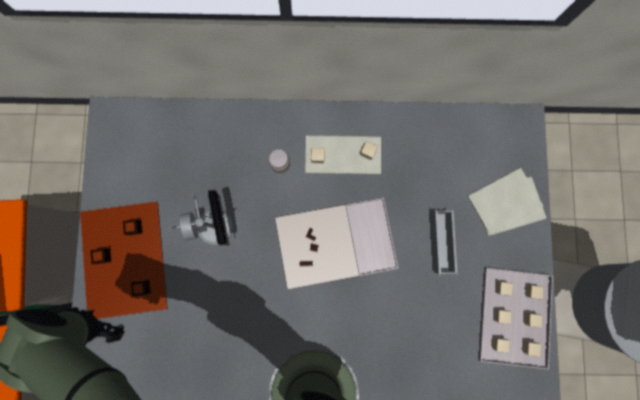

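The scene shows the stand with the scraper (grip ~(433,188)), and the board, tray and bin at (213,150). The top view has the grip at ~(217,217), the trimmings at (311,234), (314,248), (306,263) and the bin at (443,240). Next I'll measure these with masks.

```bash
cat > h.py <<'E'
import numpy as np, cv2
from workcell import *
def cam(p):
    f=200/np.tan(np.radians(p["fovy"])/2)
    return np.array([[f,0,p["cx"]],[0,f,p["cy"]],[0,0,1]]),np.array(p["extrinsics"])
def ray(p,uv,z):
    K,E=cam(p); d=E[:3,:3].T@np.linalg.solve(K,[uv[0],uv[1],1.]); c=-E[:3,:3].T@E[:3,3]
    return c+d*(z-c[2])/d[2]
def proj(p,X):
    K,E=cam(p); q=K@(E[:3,:3]@np.array(X,float)+E[:3,3]); return q[:2]/q[2]
def tri(obs):
    A=[];b=[]
    for p,uv in obs:
        K,E=cam(p); d=E[:3,:3].T@np.linalg.solve(K,[uv[0],uv[1],1.]); d/=np.linalg.norm(d); c=-E[:3,:3].T@E[:3,3]
        M=np.eye(3)-np.outer(d,d); A.append(M); b.append(M@c)
    return np.linalg.lstsq(np.vstack(A),np.hstack(b),rcond=None)[0]
E
python3 - <<'E'
from h import *
P={n:camera_params(n) for n in("top","scene")}; I={n:cv2.imread(f"pics/{n}0.png") for n in P}
t=I["top"][180:300,160:480]; s=I["scene"][110:290,180:500]
cv2.imwrite("pics/crop1.png",np.vstack([cv2.resize(t,(800,300),interpolation=2),cv2.resize(s[60:180,],(800,300),interpolation=2)]))
g=cv2.cvtColor(I["top"],cv2.COLOR_BGR2GRAY); hsv=cv2.cvtColor(I["top"],cv2.COLOR_BGR2HSV)
p=P["top"]
# bright: board+tray
m=((g>140)).astype(np.uint8); m[:,:250]=0;m[:190]=0;m[300:]=0;m[:,420:]=0
cs,_=cv2.findContours(m,0,2)
for c in cs:
    if cv2.contourArea(c)>1000:
        r=cv2.minAreaRect(c);b=cv2.boxPoints(r);print("board+tray",r);print([ray(p,x,.02).round(4)[:2] for x in b])
        poly=cv2.approxPolyDP(c,5,True)[:,0];print([(tuple(x),ray(p,x,.02).round(4)[:2]) for x in poly])
# trimmings
d=(g<70).astype(np.uint8)
for nm,(x0,x1,y0,y1) in dict(trim=(290,345,220,275),grip=(195,240,180,255)).items():
    mm=np.zeros_like(d);mm[y0:y1,x0:x1]=d[y0:y1,x0:x1]
    for c in cv2.findContours(mm,0,2)[0]:
        if cv2.contourArea(c)>12:
            r=cv2.minAreaRect(c);z=.03 if nm=="trim" else .239
            print(nm,np.round(r[0],1),np.round(r[1],1),round(r[2]),ray(p,r[0],z).round(4),[ray(p,x,z).round(4)[:2].tolist() for x in cv2.boxPoints(r)])
E
```

```text
board+tray ((334.7385559082031, 243.00221252441406), (72.78660583496094, 110.72358703613281), 79.2156982421875)
[array([0.5644, 0.1415]), array([ 0.6401, -0.2225]), array([ 0.4027, -0.2664]), array([0.3307, 0.0905])]
[((np.int32(382), np.int32(201)), array([ 0.6261, -0.2214])), ((np.int32(277), np.int32(217)), array([0.5666, 0.13  ])), ((np.int32(287), np.int32(287)), array([0.3374, 0.0912])), ((np.int32(394), np.int32(268)), array([ 0.4039, -0.26  ]))]
trim [305.5 263. ] [ 2. 11.] 90 [0.4162 0.032  0.03  ] [[0.4192, 0.05], [0.4197, 0.014], [0.4132, 0.0139], [0.4127, 0.0499]]
trim [313.5 247. ] [4. 5.] 90 [0.4686 0.0066 0.03  ] [[0.4751, 0.0149], [0.4753, -0.0015], [0.4622, -0.0017], [0.462, 0.0147]]
trim [309.5 234.4] [9.8 5.9] 69 [0.5097 0.0203 0.03  ] [[0.5213, 0.0353], [0.5284, 0.0173], [0.4982, 0.0054], [0.4912, 0.0234]]
grip [201.8 212. ] [9.8 4.7] 79 [0.5581 0.3243 0.239 ] [[0.5703, 0.3341], [0.5732, 0.3212], [0.5459, 0.3145], [0.5431, 0.3273]]
grip [213.5 217.8] [56.4 21. ] 81 [0.5422 0.2906 0.239 ] [[0.6159, 0.3366], [0.6268, 0.2781], [0.4695, 0.2453], [0.459, 0.3029]]
grip [229.8 209.4] [45.9  8.4] 79 [0.5667 0.2456 0.239 ] [[0.6287, 0.2721], [0.6336, 0.2487], [0.5056, 0.2194], [0.5008, 0.2425]]
```

View pics/crop1.png

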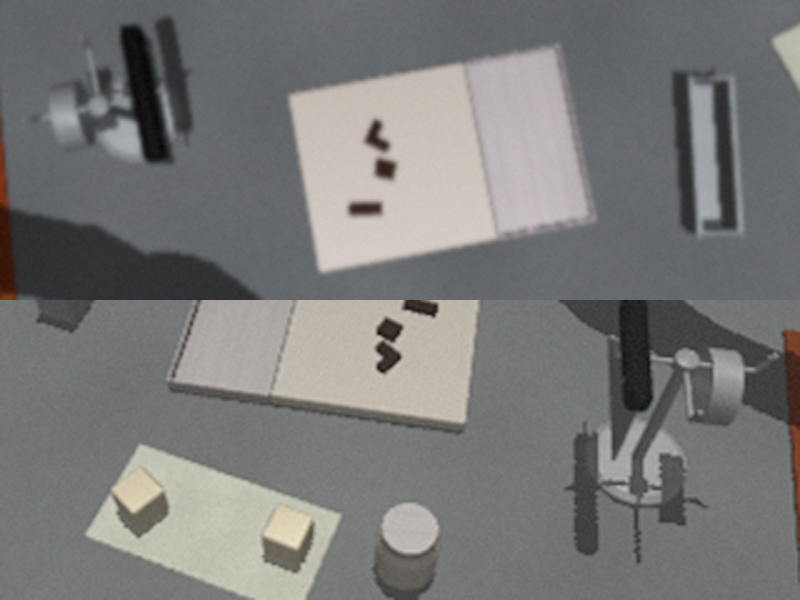

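Crop: the L-corner is at crop (376,135), the block at (385,168), the strip at (365,208). The bin rim runs roughly from (690,73) to (742,234), and the grip bar from (134,27) to (160,160). The stand's yaw is about 11° and the board's about 10°. Now I'll move above the scraper for a close look.

```bash
cat >> h.py <<'E'
from scipy.spatial.transform import Rotation as Ro
def T(s=None):
    s=s or observe(); return np.array(s["position"]),Ro.from_euler("xyz",s["tool_rot"])
def goto(pos,R,start=None):
    p0,R0=start or T(); return (R0.inv().apply(np.array(pos)-p0)*1000).round(1),(R0.inv()*R).as_rotvec(degrees=True).round(2)
def down(yawdeg): return Ro.from_euler("xyz",[180,0,yawdeg],degrees=True)
E
python3 - <<'E'
from h import *
p0,R0=T(); E=np.array(camera_params("wrist")["extrinsics"]); c=-E[:3,:3].T@E[:3,3]
print("cam in tool mm",(R0.inv().apply(c-p0)*1000).round(1),"cam axes in tool",(R0.inv().as_matrix()@E[:3,:3].T).round(3))
print(camera_params("wrist")["fovy"])
p=camera_params("top")
def cr(x,y): return (160+(x+.5)/2.5-.5,180+(y+.5)/2.5-.5)
for n,z,l in (("board/tray",.02,[(289,95),(320,272),(465,64),(497,238),(560,45),(595,218)]),("bin",.07,[(690,73),(735,75),(742,234),(697,234)]),("jar",.085,[]),("cap",.212,[(98,104)]),("grip",.239,[(134,27),(160,160)])):
    print(n,[ray(p,cr(*q),z).round(4)[:2].tolist() for q in l])
for pos in ((.50,.28,.42),): print(goto(pos,down(11)), goto([p0[0],p0[1],.42],R0))
E
```

```text
cam in tool mm [  71.9   -0.6 -141.7] cam axes in tool [[ 0.    -0.96  -0.281]
 [ 1.    -0.001  0.002]
 [-0.002 -0.281  0.96 ]]
68.44982782605656
board/tray [[0.5642, 0.1356], [0.3327, 0.0888], [0.6096, -0.0993], [0.3798, -0.1428], [0.6374, -0.2271], [0.4077, -0.2723]]
bin [[0.5966, -0.3877], [0.5949, -0.4462], [0.3914, -0.4498], [0.3906, -0.3924]]
jar []
cap [[0.5338, 0.3383]]
grip [[0.6202, 0.2946], [0.4699, 0.2587]]
(array([-339.2, -163. , -189. ]), array([-2.0000e-02,  7.0000e-02,  1.4454e+02])) (array([  -0. ,   -0.2, -189.2]), array([0., 0., 0.]))
```

Call:
send_rows(
  increments=[
    [[0, 0, -50], [0, 0, 8], 1],
    [[0, 0, -100], [0, 0, 16], 1],
    [[0, 0, -150], [0, 0, 24], 1],
    [[0, 0, -190], [0, 0, 32], 1],
    [[-40, -20, -190], [0, 0, 40], 1],
    [[-80, -40, -190], [0, 0, 48], 1],
    [[-120, -60, -190], [0, 0, 56], 1],
    [[-160, -80, -190], [0, 0, 64], 1],
    [[-200, -100, -190], [0, 0, 72], 1],
    [[-240, -120, -190], [0, 0, 80], 1],
  ],
)

```text
clock: 1.1
position: [0.4283, 0.3587, 0.4212]
tool_rot: [-3.141, 0.0, 1.313]
force: [1.2, -0.2, 0.9]
grip_width: 0.0854
finger_force: 0.0
```

Run:
```python
from h import *
s=observe(); print(s["clock"],s["qpos"].round(2),s["position"],s["tool_rot"]); print(goto((.54,.285,.42),down(11)))
```

```text
1.1 [-1.07  0.28  0.36  1.51 -0.1   1.37 -0.96] [0.42827269 0.35869904 0.42121417] [-3.14136826e+00  1.11439608e-04  1.31287704e+00]
(array([-42.8, 126.8,   1.2]), array([-1.000e-02,  1.000e-02,  6.422e+01]))
```

Call:
send_rows(
  increments=[
    [[-6, 18, 0], [0, 0, 8], 1],
    [[-12, 36, 0], [0, 0, 16], 1],
    [[-18, 54, 0], [0, 0, 24], 1],
    [[-24, 72, 0], [0, 0, 32], 1],
    [[-30, 90, 0], [0, 0, 40], 1],
    [[-36, 108, 0], [0, 0, 48], 1],
    [[-43, 127, 1], [0, 0, 56], 1],
    [[-43, 127, 1], [0, 0, 64], 1],
    [[-43, 127, 1], [0, 0, 64.2], 1],
    [[-43, 127, 1], [0, 0, 64.2], 1],
  ],
)

```text
clock: 2.1
position: [0.5394, 0.2873, 0.42]
tool_rot: [3.141, 0.001, 0.203]
force: [0.6, 0.5, -0.3]
grip_width: 0.0854
finger_force: 0.0
```

Run:
```python
from h import *
s=observe(); print(s["clock"],s["qpos"].round(2),s["position"],s["tool_rot"])
p=camera_params("wrist"); f=grab_frame("wrist"); cv2.imwrite("pics/w1.png",f)
import pickle; pickle.dump((p,s),open("w1.pkl","wb"))
for n,x in dict(cap=(.534,.338,.212),grip=(.545,.277,.239)).items(): print(n,proj(p,x))
g=cv2.cvtColor(f,cv2.COLOR_BGR2GRAY); m=(g<45).astype(np.uint8)
for c in cv2.findContours(m,0,2)[0]:
    if cv2.contourArea(c)>1000:
        r=cv2.minAreaRect(c); print(r,[ray(p,x,.239).round(4)[:2].tolist() for x in cv2.boxPoints(r)])
```

```text
2.1 [-0.98  0.42  0.62  1.38 -0.24  1.42 -1.74] [0.53943241 0.28734801 0.42004609] [3.14144410e+00 5.41574073e-04 2.02580299e-01]
cap [276.74403262 169.87136544]
grip [328.87298703 175.72260817]
((319.5, 324.0), (150.0, 639.0), 90.0) [[0.377, 0.6466], [0.5324, -0.1071], [0.317, -0.2246], [0.1317, 0.6696]]
((84.37838745117188, 166.27027893066406), (29.263019561767578, 41.75733947753906), 80.53767395019531) [[0.5082, 0.5694], [0.5249, 0.5251], [0.4932, 0.5198], [0.4758, 0.5654]]
((321.6099548339844, 166.997802734375), (136.19276428222656, 23.215356826782227), 88.85424041748047) [[0.6201, 0.3147], [0.6254, 0.2912], [0.4765, 0.2553], [0.4704, 0.2822]]
```

View pics/w1.png

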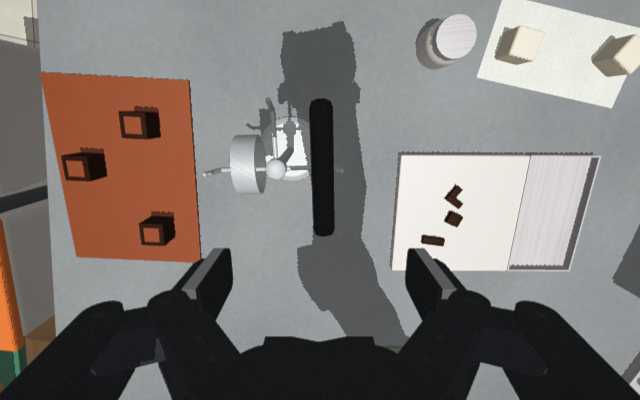

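The wrist view shows the grip bar at (322,167), running from (320,100) to (324,235), the cap at (276,170), and the ring at (248,165). The stand's yaw is about 13°. I'll check the stand axis from the rays, then test the tilt in free air.

Run:
```python
from h import *
import pickle
p,_=pickle.load(open("w1.pkl","rb"))
print("cap",ray(p,(276,170),.212),"tips",ray(p,(206,174),.226),ray(p,(342,170),.226))
s=observe(); print(s["position"],s["tool_rot"]); print(goto((.4994,.2747,.30),down(13)))
```

```text
cap [0.53366419 0.33885312 0.212     ] tips [0.51564222 0.41628113 0.226     ] [0.55206869 0.26256544 0.226     ]
[0.53940602 0.28742228 0.42015376] [-3.14153849e+00  3.54667999e-04  2.02727191e-01]
(array([-41.7,   4.4, 120.2]), array([-0.  ,  0.02, -1.38]))
```

Call:
send_rows(
  increments=[
    [[-20, 2, 40], [0, 0, -1], 1],
    [[-42, 4, 80], [0, 0, -1.6], 1],
    [[-42, 4.4, 120], [0, 0, -1.6], 1],
    [[-42, 4.4, 120], [-8, 0, -1.6], 1],
    [[-42, 4.4, 120], [-16, 0, -1.6], 1],
    [[-42, 4.4, 120], [-24, 0, -1.6], 1],
    [[-42, 4.4, 120], [-32, 0, -1.6], 1],
    [[-42, 4.4, 120], [-37, 0, -1.6], 1],
    [[-42, 4.4, 120], [-37, 0, -1.6], 1],
    [[-42, 4.4, 120], [-37, 0, -1.6], 1],
  ],
)

```text
clock: 3.15
position: [0.4995, 0.2744, 0.3002]
tool_rot: [2.498, 0.01, 0.225]
force: [0.3, -0.3, 0.7]
grip_width: 0.0852
finger_force: 0.0
```

Run:
```python
from h import *
s=observe(); print(s["clock"],s["qpos"].round(2),s["position"].round(4),s["tool_rot"].round(3))
c=np.array([.5338,.339,.3]); print((Ro.from_euler("z",-13.2,degrees=True).apply(s["position"]-c)*1000).round(1))
print(goto((.4994,.2747,.30),down(13.2)))
```

```text
3.15 [-1.32  0.68  0.73  1.54  0.15  1.36 -2.04] [0.4995 0.2744 0.3002] [2.498 0.01  0.225]
[-48.2 -55.1   0.2]
(array([ 0. , -0.4, -0.1]), array([36.88,  0.63, -0.09]))
```

Call:
send_rows(
  increments=[
    [[0, 0, 0], [8, 0, 0], 1],
    [[0, 0, 0], [16, 0, 0], 1],
    [[0, 0, 0], [24, 0.4, 0], 1],
    [[0, 0, 0], [32, 0.6, 0], 1],
    [[0, -0.4, 0], [36.9, 0.6, 0], 1],
    [[0, -0.4, 0], [36.9, 0.6, 0], 1],
  ],
)

```text
clock: 3.75
position: [0.501, 0.2708, 0.3027]
tool_rot: [-3.137, -0.005, 0.221]
force: [-0.6, 0.2, 0.4]
grip_width: 0.0852
finger_force: 0.0
```

Call:
send_rows(
  increments=[
    [[0, 0, 20], [0, 0, 0], 1],
    [[0, 0, 40], [0, 0, 0], 1],
    [[0, 0, 60], [0, 0, 0], 1],
    [[0, 0, 80], [0, 0, 0], 1],
    [[0, 0, 96], [0, 0, 0], 1],
    [[0, 0, 96], [0, 0, 0], 1],
    [[0, 0, 96], [0, 0, 0], 1],
  ],
)

```text
clock: 4.45
position: [0.4998, 0.2746, 0.2049]
tool_rot: [3.14, -0.002, 0.228]
force: [1.1, -0.8, 0.7]
grip_width: 0.0855
finger_force: 0.0
```

Run:
```python
from h import *
s=observe(); print(s["clock"],s["position"].round(4),s["tool_rot"].round(4),s["force"])
c=np.array([.5338,.339,0]); print((Ro.from_euler("z",-13.2,degrees=True).apply(s["position"]-c)*1000).round(1))
cv2.imwrite("pics/w2.png",grab_frame("wrist"))
```

```text
4.45 [0.4998 0.2746 0.2049] [ 3.1397e+00 -1.8000e-03  2.2750e-01] [ 1.0737153  -0.81777132  0.73513268]
[-47.8 -54.9 204.9]
```

View pics/w2.png

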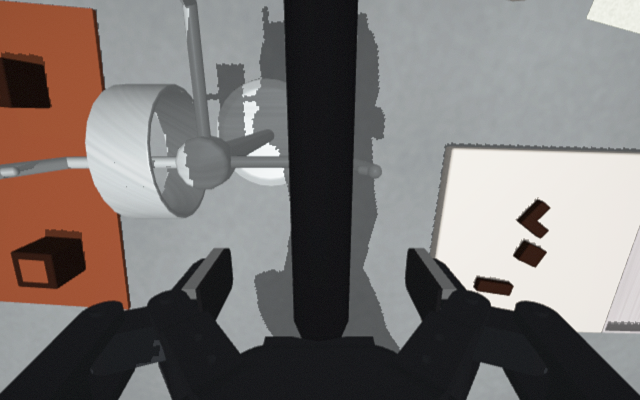

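The bar (columns 295–348) lies centred and parallel between the pads (230 and 407). Closing.

Call:
send_rows(
  increments=[
    [[0, 0, 0], [0, 0, 0], 0],
    [[0, 0, 0], [0, 0, 0], -0.3],
    [[0, 0, 0], [0, 0, 0], -1],
    [[0, 0, 0], [0, 0, 0], -1],
    [[0, 0, 0], [0, 0, 0], -1],
    [[0, 0, 0], [0, 0, 0], -1],
    [[0, 0, 0], [0, 0, 0], -1],
    [[0, 0, 0], [0, 0, 0], -1],
  ],
  newtons=80,
)

```text
clock: 5.3
position: [0.4996, 0.2748, 0.2042]
tool_rot: [3.14, -0.001, 0.227]
force: [-1.2, 1.4, 4.4]
grip_width: 0.0252
finger_force: 79.5
```

Call:
send_rows(
  increments=[
    [[0, 0, -2], [0, 0, 0], -1],
    [[0, 0, -4], [0, 0, 0], -1],
    [[0, 0, -6], [0, 0, 0], -1],
    [[0, 0, -8], [0, 0, 0], -1],
    [[0, 0, -9], [0, 0, 0], -1],
    [[0, 0, -9], [0, 0, 0], -1],
  ],
)

```text
clock: 5.9
position: [0.4995, 0.2746, 0.2132]
tool_rot: [3.14, -0.001, 0.227]
force: [0.1, 0.2, -1.7]
grip_width: 0.0251
finger_force: 78.8
```

Run:
```python
from h import *
s=observe(); print(s["clock"],s["position"].round(4),s["tool_rot"].round(4),s["force"],s["moment"],s["grip_width"],s["finger_force"])
c=np.array([.5338,.339,0]); print((Ro.from_euler("z",-13.2,degrees=True).apply(s["position"]-c)*1000).round(1))
w=grab_frame("wrist"); f=grab_frame("scene")[130:280,390:500]
cv2.imwrite("pics/w3.png",np.hstack([cv2.resize(w,(480,300)),cv2.resize(f,(220,300),interpolation=2)]))
```

```text
5.9 [0.4995 0.2746 0.2132] [ 3.140e+00 -1.200e-03  2.273e-01] [ 0.07322221  0.21185897 -1.6983718 ] [-0.08471764  0.11402787  0.01660994] 0.025082473024615776 78.81653666496277
[-48.1 -54.9 213.2]
```

View pics/w3.png

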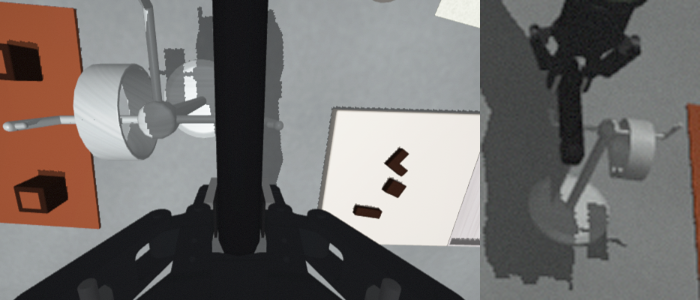

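Held and lifted: the scene and wrist views show the scraper in the gripper, and the moment matches its weight at the 50 mm offset. Now I'll tilt 36° about the slot.

Call:
send_rows(
  increments=[
    [[0, -0.5, 0], [-4, 0, 0], -1],
    [[0, -0.8, 0.1], [-8, 0, 0], -1],
    [[0, -1.1, 0.3], [-12, 0, 0], -1],
    [[0, -1.4, 0.5], [-16, 0, 0], -1],
    [[0, -1.7, 0.8], [-20, 0, 0], -1],
    [[0, -2, 1.1], [-24, 0, 0], -1],
    [[0, -2.2, 1.5], [-28, 0, 0], -1],
    [[0, -2.5, 2], [-32, 0, 0], -1],
    [[0, -2.8, 2.5], [-36, 0, 0], -1],
    [[0, -2.8, 2.5], [-36, 0, 0], -1],
  ],
)

```text
clock: 7.0
position: [0.498, 0.2792, 0.2089]
tool_rot: [2.509, 0.001, 0.231]
force: [-0.7, 0.4, -2.3]
grip_width: 0.025
finger_force: 79.2
```

```bash
cat >> h.py <<'E'
def slot():
    s=observe(); p,R=T(s); c=np.array([.5338,.339,0]); Z=Ro.from_euler("z",-13.2,degrees=True)
    print(s["clock"],"tcp",s["position"].round(4),s["tool_rot"].round(3),"F",s["force"].round(1),"M",s["moment"].round(2),"g",s["grip_width"],round(s["finger_force"]))
    sl=Z.apply(p+R.apply([.048,0,.0132])-c)*1000; print("slot in stand",sl.round(1))
    # tool-frame mm for stand-frame motion
    return s,sl,lambda v:(R.inv()*Z.inv()).apply(v).round(1)
E
python3 - <<'E'
from h import *
s,sl,f=slot()
for t in ([0,-70,200],[0,-75,213],[0,-80,226],[0,-86,240],[0,-110,258],[0,-160,300]): t[0]=sl[0]; print(t,f(np.array(t)-sl))
E
```

```text
7.0 tcp [0.498  0.2792 0.2089] [2.509e+00 1.000e-03 2.310e-01] F [-0.7  0.4 -2.3] M [0.97 0.38 0.01] g 0.02495255185285506 79
slot in stand [ -0.6 -57.8 198.2]
[np.float64(-0.5670729069400492), -70, 200] [-0.  10.9  5.8]
[np.float64(-0.5670729069400492), -75, 213] [-0.  22.6 -1.8]
[np.float64(-0.5670729069400492), -80, 226] [-0.  34.3 -9.3]
[np.float64(-0.5670729069400492), -86, 240] [ -0.   47.4 -17. ]
[np.float64(-0.5670729069400492), -110, 258] [ -0.1  77.4 -17.4]
[np.float64(-0.5670729069400492), -160, 300] [-1.000e-01  1.426e+02 -2.170e+01]
```

Call:
send_rows(
  increments=[
    [[0, 0, 0], [0, 0, 0], -1],
    [[0, 0, 0], [0, 0, 0], -1],
    [[0, 0, 0], [0, 0, 0], -1],
  ],
)

```text
clock: 7.3
position: [0.4992, 0.2767, 0.2111]
tool_rot: [2.513, -0.002, 0.226]
force: [0.1, -0.1, -2.3]
grip_width: 0.0249
finger_force: 79.2
```

Run:
```python
from h import *
s,sl,f=slot()
for t in ([0,-70,200],[0,-75,213],[0,-80,226],[0,-86,240],[0,-110,258],[0,-160,300]): t[0]=sl[0]; print(t,f(np.array(t)-sl))
f=grab_frame("scene")[130:280,390:540]
cv2.imwrite("pics/w4.png",cv2.resize(f,(600,600),interpolation=2))
```

```text
7.3 tcp [0.4992 0.2767 0.2111] [ 2.513e+00 -2.000e-03  2.260e-01] F [ 0.1 -0.1 -2.3] M [ 0.9   0.36 -0.03] g 0.024910999346700036 79
slot in stand [ 1.000e-01 -6.070e+01  2.005e+02]
[np.float64(0.08170571653930576), -70, 200] [0.  7.2 5.9]
[np.float64(0.08170571653930576), -75, 213] [ 0.1 18.9 -1.7]
[np.float64(0.08170571653930576), -80, 226] [ 0.1 30.6 -9.3]
[np.float64(0.08170571653930576), -86, 240] [  0.2  43.7 -17.1]
[np.float64(0.08170571653930576), -110, 258] [  0.3  73.7 -17.6]
[np.float64(0.08170571653930576), -160, 300] [  0.6 138.8 -22.2]
```

View pics/w4.png

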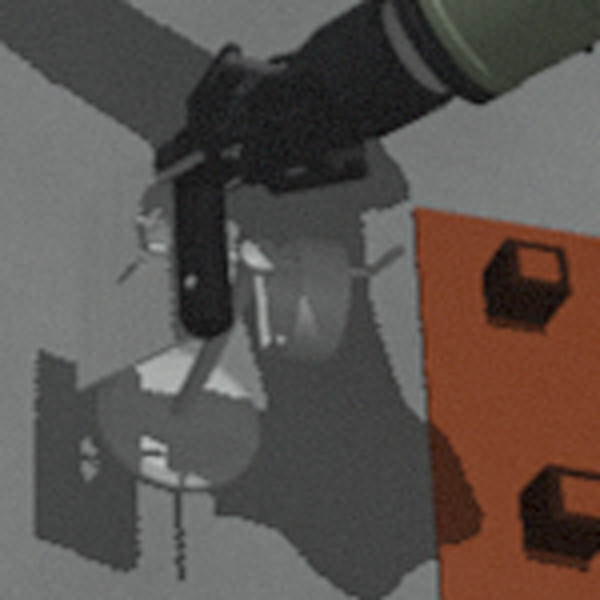

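The scraper is tilted with the wire still through the slot (hook end visible at (125,265)), and the net force is only its weight. Next I'll slide out to the bend and up.

Call:
send_rows(
  increments=[
    [[0, 3.5, 3], [0, 0, 0], -1],
    [[0, 7, 5.9], [0, 0, 0], -1],
    [[0, 7.2, 5.9], [0, 0, 0], -1],
    [[0, 7.2, 5.9], [0, 0, 0], -1],
    [[0, 11, 3.4], [0, 0, 0], -1],
    [[0, 15, 0.8], [0, 0, 0], -1],
    [[0, 19, -1.8], [0, 0, 0], -1],
    [[0, 23, -4.4], [0, 0, 0], -1],
    [[0, 23, -4.4], [0, 0, 0], -1],
  ],
)

```text
clock: 8.25
position: [0.5027, 0.2615, 0.2284]
tool_rot: [2.512, -0.002, 0.227]
force: [0.4, -0.7, -2.6]
grip_width: 0.0252
finger_force: 79.2
```

Run:
```python
from h import *
s,sl,f=slot()
for t in ([0,-80,226],[0,-86,240],[0,-110,258],[0,-160,300]): t[0]=sl[0]; print(t,f(np.array(t)-sl))
```

```text
8.25 tcp [0.5027 0.2615 0.2284] [ 2.512e+00 -2.000e-03  2.270e-01] F [ 0.4 -0.7 -2.6] M [0.93 0.33 0.01] g 0.02518245475140701 79
slot in stand [ 1.000e-01 -7.630e+01  2.178e+02]
[np.float64(0.06201213840312818), -80, 226] [ 0.   7.8 -4.4]
[np.float64(0.06201213840312818), -86, 240] [  0.1  20.9 -12.2]
[np.float64(0.06201213840312818), -110, 258] [  0.2  50.9 -12.6]
[np.float64(0.06201213840312818), -160, 300] [  0.4 116.1 -17.1]
```

Call:
send_rows(
  increments=[
    [[0, 4, -2.2], [0, 0, 0], -1],
    [[0, 8, -4.5], [0, 0, 0], -1],
    [[0, 12, -7], [0, 0, 0], -1],
    [[0, 16, -9], [0, 0, 0], -1],
    [[0, 21, -12], [0, 0, 0], -1],
    [[0, 30, -12.3], [0, 0, 0], -1],
    [[0, 40, -12.5], [0, 0, 0], -1],
    [[0, 51, -12.6], [0, 0, 0], -1],
    [[0, 80, -14.5], [0, 0, 0], -1],
    [[0, 116, -17], [0, 0, 0], -1],
  ],
)

```text
clock: 9.25
position: [0.5212, 0.1794, 0.3101]
tool_rot: [2.511, -0.0, 0.228]
force: [-0.2, 0.4, -1.4]
grip_width: 0.0248
finger_force: 79.3
```

Call:
send_rows(
  increments=[
    [[0, 20, 0], [8, 0, 0], -1],
    [[0, 20, 0], [16, 0, 0], -1],
    [[0, 20, 0], [24, 0, 0], -1],
    [[0, 20, 0], [32, 0, 0], -1],
    [[0, 20, 0], [36, 0, 0], -1],
    [[0, 20, 0], [36, 0, 0], -1],
    [[0, 20, 0], [36, 0, 0], -1],
  ],
)

```text
clock: 9.95
position: [0.5248, 0.1637, 0.3216]
tool_rot: [3.138, -0.001, 0.226]
force: [1.1, -0.1, -2.8]
grip_width: 0.0248
finger_force: 79.7
```

Run:
```python
from h import *
s,sl,f=slot(); print(s["qpos"].round(2))
p=camera_params("wrist"); w=grab_frame("wrist"); cv2.imwrite("pics/w5.png",w)
import pickle; pickle.dump((p,s),open("w5.pkl","wb"))
t=grab_frame("top"); cv2.imwrite("pics/top5.png",t)
sc=grab_frame("scene"); cv2.imwrite("pics/scene5.png",sc)
cv2.imwrite("pics/c5.png",np.vstack([cv2.resize(w,(560,350)),cv2.resize(sc[110:260,180:540],(560,233),interpolation=2)]))
```

```text
9.95 tcp [0.5248 0.1637 0.3216] [ 3.138e+00 -1.000e-03  2.260e-01] F [ 1.1 -0.1 -2.8] M [0.   0.13 0.  ] g 0.024815051922951123 80
slot in stand [  -0.8 -168.9  308.4]
[-0.9   0.37  0.67  1.71 -0.25  1.15 -1.51]
```

View pics/c5.png

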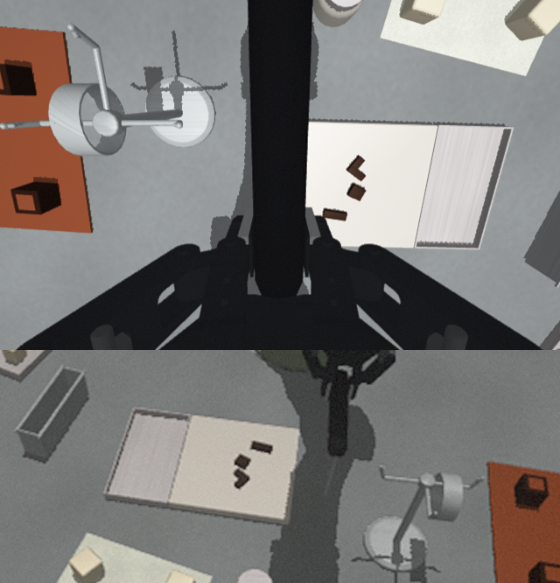

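Off the hook: the hook tip at (180,123) is clear of the scraper, with the ring still hung and the bystanders undisturbed. Next I'll measure the board and trimmings in the w1 wrist picture.

Run:
```python
from h import *
import pickle
p,_=pickle.load(open("w1.pkl","rb")); im=cv2.imread("pics/w1.png"); g=cv2.cvtColor(im,cv2.COLOR_BGR2GRAY)
b=np.zeros_like(g); b[140:245,385:530]=g[140:245,385:530]
# board edges: left edge, top edge, junction by bright mask
m=(g>200).astype(np.uint8); m[:,:380]=0; m[:148]=0; m[:,610:]=0; m[280:]=0
c=max(cv2.findContours(m,0,2)[0],key=cv2.contourArea); q=cv2.approxPolyDP(c,4,True)[:,0]
print([(x.tolist(),ray(p,x,.02)[:2].round(4).tolist()) for x in q])
C=[ray(p,x,.02)[:2].round(4).tolist() for x in [(400,153),(391,270),(530,154),(508,270)]]; print("eye",C,np.mean(C,0))
c0=np.array([.4716,-.0046]) ; Z=Ro.from_euler("z",-11,degrees=True)
m=((g<90)).astype(np.uint8); m[:,:415]=0;m[:,480:]=0;m[:175]=0;m[247:]=0
for c in cv2.findContours(m,0,2)[0]:
    if cv2.contourArea(c)>20:
        X=np.array([ray(p,x,.025) for x in c[:,0]]); B=Z.apply(X-[*c0,0])*1000; print("trim board-frame min",B.min(0).round(0),"max",B.max(0).round(0),"mean px",c[:,0].mean(0))
```

```text
[([402, 156], [0.5648, 0.1364]), ([392, 269], [0.3361, 0.0915]), ([405, 268], [0.3437, 0.0658]), ([408, 247], [0.3905, 0.0733]), ([424, 247], [0.3971, 0.0417]), ([451, 270], [0.3584, -0.0285]), ([505, 270], [0.3809, -0.1376]), ([507, 265], [0.3926, -0.1373]), ([508, 270], [0.3822, -0.1436]), ([529, 157], [0.6101, -0.0931])]
eye [[0.5693, 0.1415], [0.3334, 0.0929], [0.6156, -0.0927], [0.3822, -0.1436]] [ 4.75125e-01 -4.75000e-04]
trim board-frame min [-57.  24.  25.] max [-36.  69.  25.] mean px [433.         240.16666667]
trim board-frame min [-16.  -5.  25.] max [14. 28. 25.] mean px [453.27777778 218.13888889]
trim board-frame min [23.  1. 25.] max [66. 33. 25.] mean px [455.03333333 196.5       ]
```

```bash
cat >> h.py <<'E'
BC=np.array([.4735,-.0025]); BY=11.3
def sweep(x,y,z,yaw=BY):  # blade origin in board mm, edge height m -> TCP
    Z=Ro.from_euler("z",yaw,degrees=True); o=Z.apply([x/1000,y/1000,0])-Z.apply([.048,0,0]); return [BC[0]+o[0],BC[1]+o[1],z+.0792]
E
python3 - <<'E'
from h import *
for a in ((8,90,.10),(8,90,.03),(8,0,.022)): t=sweep(*a); print(np.round(t,4),goto(t,down(BY)))
E
```

```text
[0.4166 0.0779 0.1792] (array([-125. ,   60.1,  142.1]), array([ 0.2 , -0.02,  1.84]))
[0.4166 0.0779 0.1092] (array([-125. ,   59.9,  212.1]), array([ 0.2 , -0.02,  1.84]))
[ 0.4343 -0.0103  0.1012] (array([-127.9,  149.8,  220.4]), array([ 0.2 , -0.02,  1.84]))
```

Call:
send_rows(
  increments=[
    [[-30, 15, 20], [0, 0, 0.5], -1],
    [[-60, 30, 50], [0, 0, 1], -1],
    [[-90, 45, 85], [0, 0, 1.5], -1],
    [[-125, 60, 120], [0, 0, 1.8], -1],
    [[-125, 60, 160], [0.2, 0, 1.8], -1],
    [[-125, 60, 190], [0.2, 0, 1.8], -1],
    [[-125, 60, 205], [0.2, 0, 1.8], -1],
    [[-125, 60, 212], [0.2, 0, 1.8], -1],
    [[-125, 60, 212], [0.2, 0, 1.8], -1],
    [[-125, 60, 212], [0.2, 0, 1.8], -1],
  ],
)

```text
clock: 11.1
position: [0.4173, 0.0778, 0.11]
tool_rot: [-3.14, -0.002, 0.197]
force: [0.2, -0.6, -3.0]
grip_width: 0.0251
finger_force: 79.5
```

Run:
```python
from h import *
s,sl,f=slot(); print(s["qpos"].round(2))
for a in ((8,90,.022),(8,0,.022)): t=sweep(*a); print(np.round(t,4),goto(t,down(BY)))
t=grab_frame("top"); cv2.imwrite("pics/top6.png",t)
sc=grab_frame("scene"); cv2.imwrite("pics/scene6.png",sc)
cv2.imwrite("pics/c6.png",np.vstack([cv2.resize(t[190:300,250:470],(600,300),interpolation=2),cv2.resize(sc[100:240,170:450],(600,300),interpolation=2)]))
```

```text
11.1 tcp [0.4173 0.0778 0.11  ] [-3.14e+00 -2.00e-03  1.97e-01] F [ 0.2 -0.6 -3. ] M [-0.02  0.16 -0.01] g 0.025065320791020092 80
slot in stand [-125.1 -229.3   96.9]
[-0.72  0.47  0.51  2.23 -0.46  0.53 -1.23]
[0.4166 0.0779 0.1012] (array([-0.6, -0.2,  8.8]), array([-0.1 , -0.1 , -0.04]))
[ 0.4343 -0.0103  0.1012] (array([-0.6, 89.8,  8.7]), array([-0.1 , -0.1 , -0.04]))
```

View pics/c6.png

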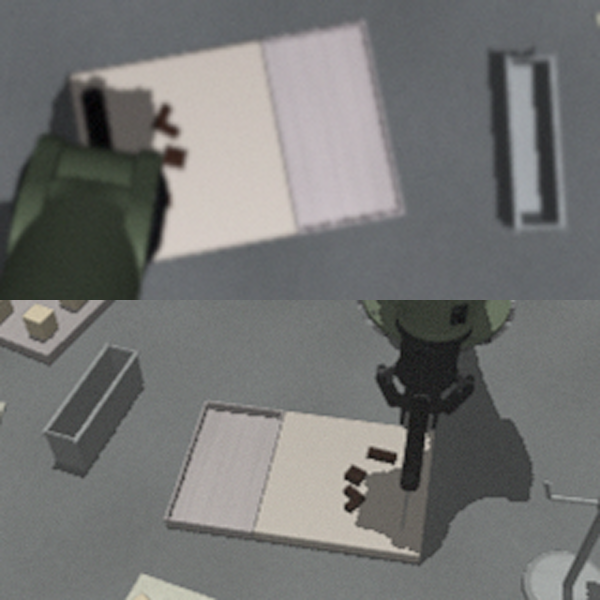

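The scraper is over the board behind all the trimmings (grip at (95,115) in the top crop), with the path to the tray clear. Lowering in small steps.

Call:
send_rows(
  increments=[
    [[0, 0, 4], [0, 0, 0], -1],
    [[0, 0, 6], [0, 0, 0], -1],
    [[0, 0, 7], [0, 0, 0], -1],
    [[0, 0, 7], [0, 0, 0], -1],
  ],
)

```text
clock: 11.6
position: [0.4169, 0.0774, 0.1024]
tool_rot: [-3.14, -0.001, 0.196]
force: [1.5, 0.0, -2.6]
grip_width: 0.0252
finger_force: 79.6
```

Call:
send_rows(
  increments=[
    [[0, 0, 1], [0, 0, 0], -1],
    [[0, 0, 1], [0, 0, 0], -1],
    [[0, 0, 1], [0, 0, 0], -1],
  ],
)

```text
clock: 11.9
position: [0.4169, 0.0775, 0.1015]
tool_rot: [-3.14, -0.001, 0.196]
force: [0.1, -0.3, -3.0]
grip_width: 0.0247
finger_force: 79.6
```

Call:
send_rows(
  increments=[
    [[0, 5, 0], [0, 0, 0], -1],
    [[0, 12, 0], [0, 0, 0], -1],
    [[0, 20, 0], [0, 0, 0], -1],
    [[0, 28, 0], [0, 0, 0], -1],
    [[0, 36, 0], [0, 0, 0], -1],
    [[0, 44, 0], [0, 0, 0], -1],
    [[0, 52, 0], [0, 0, 0], -1],
    [[0, 60, 0], [0, 0, 0], -1],
    [[0, 68, 0], [0, 0, 0], -1],
    [[0, 76, 0], [0, 0, 0], -1],
  ],
)

```text
clock: 12.9
position: [0.4318, 0.0023, 0.1013]
tool_rot: [-3.14, -0.001, 0.196]
force: [-0.8, 0.1, -2.9]
grip_width: 0.0248
finger_force: 79.7
```

Call:
send_rows(
  increments=[
    [[0, 8, 0], [0, 0, 0], -1],
    [[0, 16, 0], [0, 0, 0], -1],
    [[0, 24, 0], [0, 0, 0], -1],
    [[0, 32, 0], [0, 0, 0], -1],
    [[0, 40, 0], [0, 0, 0], -1],
    [[0, 48, 0], [0, 0, 0], -1],
    [[0, 56, 0], [0, 0, 0], -1],
    [[0, 64, 0], [0, 0, 0], -1],
    [[0, 72, 0], [0, 0, 0], -1],
    [[0, 80, 0], [0, 0, 0], -1],
  ],
)

```text
clock: 13.9
position: [0.4474, -0.0762, 0.1012]
tool_rot: [-3.14, -0.001, 0.196]
force: [-0.1, 0.0, -2.5]
grip_width: 0.0254
finger_force: 79.6
```

Run:
```python
from h import *
s,sl,f=slot()
for y in (-90,-132): t=sweep(8,y,.0223); print(np.round(t,4),goto(t,down(BY)))
w=grab_frame("wrist");sc=grab_frame("scene")
cv2.imwrite("pics/c7.png",np.vstack([cv2.resize(w,(480,300)),cv2.resize(sc[100:240,170:394],(480,300),interpolation=2)]))
```

```text
13.9 tcp [ 0.4474 -0.0762  0.1012] [-3.14e+00 -1.00e-03  1.96e-01] F [-0.1  0.  -2.5] M [0.07 0.15 0.03] g 0.02538838591424866 80
slot in stand [-130.9 -386.1   88.1]
[ 0.4519 -0.0986  0.1015] (array([ 0.1, 22.9, -0.3]), array([-0.11, -0.06, -0.08]))
[ 0.4601 -0.1398  0.1015] (array([ 0.1, 64.9, -0.4]), array([-0.11, -0.06, -0.08]))
```

View pics/c7.png

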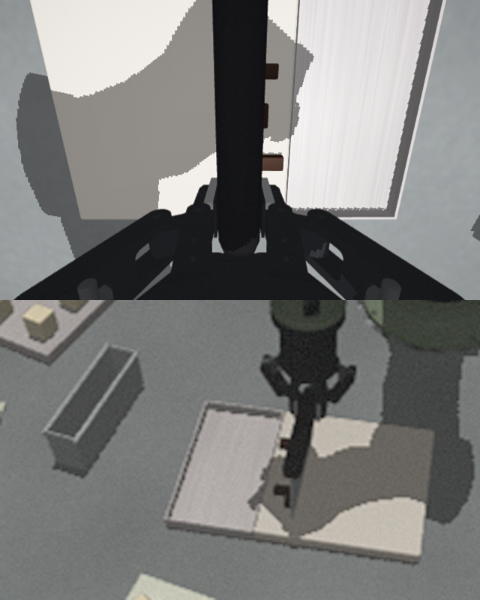

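All three trimmings, at (272,71), (266,115), (272,162), are ahead of the blade near the tray edge. Continuing.

Call:
send_rows(
  increments=[
    [[0, 6, 0], [0, 0, 0], -1],
    [[0, 12, 0], [0, 0, 0], -1],
    [[0, 18, 0], [0, 0, 0], -1],
    [[0, 24, 0], [0, 0, 0], -1],
    [[0, 30, 0], [0, 0, 0], -1],
    [[0, 36, 0], [0, 0, 0], -1],
    [[0, 42, 0], [0, 0, 0], -1],
    [[0, 48, 0], [0, 0, 0], -1],
    [[0, 55, 0], [0, 0, 0], -1],
    [[0, 62, 0], [0, 0, 0], -1],
  ],
)

```text
clock: 15.0
position: [0.4595, -0.1369, 0.1011]
tool_rot: [-3.14, -0.001, 0.196]
force: [-0.6, 0.4, -3.1]
grip_width: 0.0251
finger_force: 79.6
```

Call:
send_rows(
  increments=[
    [[0, 5, 0], [0, 0, 0], -1],
    [[0, 8, 0], [0, 0, 0], -1],
    [[0, 8, 0], [0, 0, 0], -1],
    [[0, 8, 0], [0, 0, 0], -1],
    [[0, 0, 0], [0, 0, 0], -1],
    [[0, -10, -20], [0, 0, 0], -1],
    [[0, -15, -60], [0, 0, 0], -1],
    [[0, -20, -100], [0, 0, 0], -1],
    [[0, -20, -120], [0, 0, 0], -1],
  ],
)

```text
clock: 15.9
position: [0.4557, -0.1158, 0.2237]
tool_rot: [-3.14, -0.003, 0.197]
force: [0.9, -0.8, -2.7]
grip_width: 0.0248
finger_force: 79.7
```

Run:
```python
from h import *
import pickle
s,sl,f=slot(); print(s["qpos"].round(2))
p=camera_params("wrist");w=grab_frame("wrist");sc=grab_frame("scene");t=grab_frame("top")
pickle.dump((p,s),open("w8.pkl","wb"))
for n,i in dict(w8=w,scene8=sc,top8=t).items(): cv2.imwrite(f"pics/{n}.png",i)
cv2.imwrite("pics/c8.png",np.hstack([cv2.resize(w,(480,300)),cv2.resize(sc[100:240,170:320],(320,300),interpolation=2)]))
```

```text
15.9 tcp [ 0.4557 -0.1158  0.2237] [-3.14e+00 -3.00e-03  1.97e-01] F [ 0.9 -0.8 -2.7] M [-0.02  0.09  0.04] g 0.024812052868055257 80
slot in stand [-131.8 -426.6  210.6]
[-0.37  0.34  0.62  2.03 -0.26  0.85 -0.97]
```

View pics/c8.png

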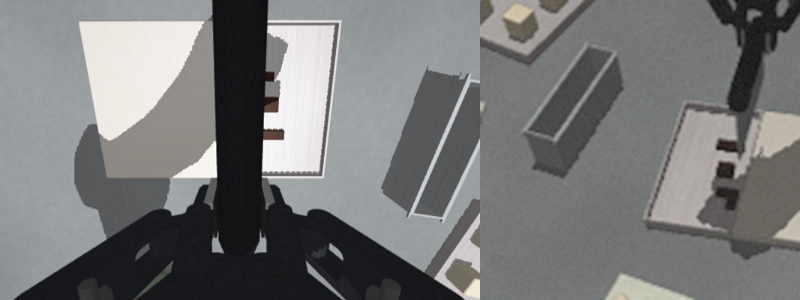

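The trimmings sit in the tray as three dark pieces, at (727,145), (725,170), (728,198) in the scene crop. The bin rim is clear in both views. I have now viewed 11 pictures, one over the limit of 10, so from here I'll use numeric measurements only.

Run:
```python
from h import *
import pickle
ps=camera_params("scene");pt=camera_params("top");pw,_=pickle.load(open("w8.pkl","rb"))
def show(n,q): print(n,np.round(q,4).tolist(),"mean",np.mean(q,0).round(4),[round(float(np.hypot(*(q[i]-q[i-1]))),4) for i in range(len(q))])
S=[(191.1,162),(208.9,168.6),(236.6,124.3),(220.2,120.5)]
show("scene",np.array([ray(ps,x,.07)[:2] for x in S]))
show("wrist",np.array([ray(pw,x,.07)[:2] for x in [(621,100),(544,285),(591,293)]]))
# wrist rim, bright pixels: fit left rim line
g=cv2.cvtColor(cv2.imread("pics/w8.png"),cv2.COLOR_BGR2GRAY); m=(g>150).astype(np.uint8); m[:,:530]=0; m[:90]=0; m[300:]=0
n,l,st,ce=cv2.connectedComponentsWithStats(m); k=1+np.argmax(st[1:,4]); ys,xs=np.nonzero(l==k); print("rim comp",st[k],)
for v in range(110,290,20):
    r=xs[ys==v]; 
    if len(r): print(v,r.min(),r[np.r_[np.diff(r)>1,True]][0],r.max(),ray(pw,(r.min(),v),.07)[:2].round(4))
# trimmings, scene
Z=Ro.from_euler("z",-BY,degrees=True); tc=np.r_[BC,0]+Z.inv().apply([0,-.186,0]); print("tray",tc)
for nm,p,roi in (("scene8",ps,(245,330,145,215)),("w8",pw,(352,430,60,200))):
    g=cv2.cvtColor(cv2.imread(f"pics/{nm}.png"),cv2.COLOR_BGR2GRAY); m=(g<75).astype(np.uint8); M=np.zeros_like(m); a,b,c,d=roi; M[c:d,a:b]=m[c:d,a:b]
    for c in cv2.findContours(M,0,2)[0]:
        if cv2.contourArea(c)>12: X=Z.apply(np.array([ray(p,x,.012) for x in c[:,0]])-tc)*1000; print(nm,"tray mm",X.min(0).round()[:2],X.max(0).round()[:2],"area",cv2.contourArea(c),c[:,0].mean(0).round())
```

```text
scene [[0.5961, -0.4365], [0.5993, -0.37], [0.3902, -0.3853], [0.3943, -0.4472]] mean [ 0.495  -0.4097] [0.2021, 0.0666, 0.2097, 0.062]
wrist [[0.5934, -0.381], [0.3912, -0.3902], [0.3921, -0.4472]] mean [ 0.4589 -0.4062] [0.212, 0.2024, 0.057]
rim comp [ 530   90  110  210 5122]
110 621 626 639 [ 0.585  -0.3854]
130 612 618 618 [ 0.566  -0.3857]
150 603 609 609 [ 0.5463 -0.3859]
170 595 600 600 [ 0.526  -0.3872]
190 586 591 639 [ 0.5047 -0.3876]
210 578 582 639 [ 0.4828 -0.389 ]
230 569 574 639 [ 0.4597 -0.3894]
250 560 565 639 [ 0.4358 -0.3898]
270 552 557 626 [ 0.411  -0.3913]
tray [ 0.50994598 -0.18489433  0.        ]
scene8 tray mm [36. 24.] [76. 60.] area 70.5 [286. 192.]
scene8 tray mm [-9. 16.] [20. 43.] area 42.0 [285. 180.]
scene8 tray mm [-153.   -0.] [-32.  48.] area 156.5 [291. 159.]
w8 tray mm [-54.   7.] [-38.  38.] area 176.0 [364. 180.]
w8 tray mm [-9. 18.] [88. 42.] area 488.5 [358. 117.]
```

```bash
cat >> h.py <<'E'
def binp(y,z,th,yaw=1.7):
    Z=Ro.from_euler("z",yaw,degrees=True); Rs=Z*Ro.from_euler("x",-th,degrees=True)
    return np.r_[.4935,-.4145,0]+Z.apply([0,y/1000,0])+[0,0,z]+Rs.apply([-.049,0,.0792]), Rs*Ro.from_euler("x",180,degrees=True)
E
python3 - <<'E'
from h import *
print(T()[0])
for a in ((-14,.14,0),(-14,.11,17),(-14,.006,17)): t=binp(*a); print(t[0].round(4),goto(*t))
E
```

```text
[ 0.45574134 -0.11594857  0.22170171]
[ 0.4449 -0.4299  0.2192] (array([-72.2, 305.8,   1.6]), array([-0.14, -0.17,  9.6 ]))
[ 0.4442 -0.4068  0.1857] (array([-68.4, 283. ,  35.1]), array([-17.1 ,  -1.59,   9.51]))
[ 0.4442 -0.4068  0.0817] (array([-68.7, 283.3, 139.1]), array([-17.1 ,  -1.59,   9.51]))
```

Call:
send_rows(
  increments=[
    [[-8, 30, -10], [0, 0, 1], -1],
    [[-16, 65, -20], [0, 0, 2], -1],
    [[-25, 105, -20], [0, 0, 3.5], -1],
    [[-35, 145, -20], [0, 0, 5], -1],
    [[-45, 185, -20], [-3, 0, 6.5], -1],
    [[-55, 225, -20], [-7, -0.6, 8], -1],
    [[-65, 260, -10], [-12, -1.1, 9], -1],
    [[-68, 283, 0], [-17, -1.6, 9.5], -1],
    [[-68.5, 283, 15], [-17, -1.6, 9.5], -1],
    [[-68.5, 283, 15], [-17, -1.6, 9.5], -1],
  ],
)

```text
clock: 17.05
position: [0.4421, -0.4065, 0.2023]
tool_rot: [2.848, 0.007, 0.029]
force: [0.2, -0.1, -2.9]
grip_width: 0.0252
finger_force: 79.8
```

Run:
```python
from h import *
import pickle
s,sl,f=slot(); print(s["qpos"].round(2))
for a in ((-14,.05,17),(-14,.008,17)): t=binp(*a); print(t[0].round(4),goto(*t))
# numeric look: bin rim seen by wrist and scraper grip line
p=camera_params("wrist"); w=grab_frame("wrist"); cv2.imwrite("pics/w9.png",w); pickle.dump(p,open("w9.pkl","wb"))
g=cv2.cvtColor(w,cv2.COLOR_BGR2GRAY)
for v in (60,100,140,180,220): 
    r=g[v]; e=np.abs(np.diff(r.astype(int))); j=np.nonzero(e>35)[0]; print(v,[(int(x),int(r[x-2]),int(r[x+3])) for x in j[np.r_[True,np.diff(j)>4]] if 150<x<560])
# expected rim corners
Z=Ro.from_euler("z",1.7,degrees=True)
for c in ((-.1,.026),(.1,.026),(.1,-.026),(-.1,-.026)): print("rim",c,proj(p,np.r_[.4935,-.4145,.07]+Z.apply([*c,0])).round())
sc=grab_frame("scene"); cv2.imwrite("pics/scene9.png",sc)
```

```text
17.05 tcp [ 0.4421 -0.4065  0.2023] [2.848 0.007 0.029] F [ 0.2 -0.1 -2.9] M [ 0.53  0.09 -0.  ] g 0.025197798414068162 80
slot in stand [-213.3 -718.2  189.3]
[-0.02  0.56  0.75  1.89 -0.22  0.65 -0.76]
[ 0.4442 -0.4068  0.1257] (array([  2.7, -21.8,  73.4]), array([-0.2 ,  0.4 ,  0.06]))
[ 0.4442 -0.4068  0.0837] (array([  3. , -33.9, 113.6]), array([-0.2 ,  0.4 ,  0.06]))
60 [(219, 84, 153), (235, 154, 83), (281, 113, 98), (354, 25, 152), (394, 154, 109), (539, 234, 149), (547, 151, 195)]
100 [(283, 114, 38), (352, 27, 155), (404, 158, 218), (538, 156, 207), (552, 209, 201)]
140 [(283, 111, 126), (351, 26, 159), (556, 206, 110)]
180 [(253, 155, 86), (267, 113, 240), (282, 240, 139), (350, 23, 158), (519, 153, 89)]
220 [(261, 156, 239), (269, 238, 93), (288, 94, 17), (348, 27, 159), (380, 160, 96), (390, 100, 219), (406, 218, 115), (429, 154, 219), (469, 214, 152), (474, 152, 209), (502, 207, 100), (514, 101, 99)]
rim (-0.1, 0.026) [264. 240.]
rim (0.1, 0.026) [250.   4.]
rim (0.1, -0.026) [314.  11.]
rim (-0.1, -0.026) [315. 234.]
```

Call:
send_rows(
  increments=[
    [[1, -4, 12], [0, 0.2, 0], -1],
    [[2, -8, 25], [0, 0.4, 0], -1],
    [[2.5, -12, 40], [0, 0.4, 0], -1],
    [[2.7, -16, 53], [0, 0.4, 0], -1],
    [[2.7, -19, 63], [0, 0.4, 0], -1],
    [[2.7, -22, 73], [0, 0.4, 0], -1],
    [[2.7, -22, 73], [0, 0.4, 0], -1],
  ],
)

```text
clock: 17.85
position: [0.4454, -0.4077, 0.1282]
tool_rot: [2.847, -0.003, 0.03]
force: [-0.4, 0.2, -2.7]
grip_width: 0.0245
finger_force: 79.8
```

Run:
```python
from h import *
s,sl,f=slot()
for a in ((-14,.012,17),(-14,.006,17)): t=binp(*a); print(t[0].round(4),goto(*t))
```

```text
17.85 tcp [ 0.4454 -0.4077  0.1282] [ 2.847 -0.003  0.03 ] F [-0.4  0.2 -2.7] M [ 0.46  0.15 -0.02] g 0.024498832704737204 80
slot in stand [-210.3 -720.1  115.7]
[ 0.4442 -0.4068  0.0877] (array([ -1.2, -12.6,  38.4]), array([-0.11, -0.18, -0.01]))
[ 0.4442 -0.4068  0.0817] (array([ -1.2, -14.4,  44.1]), array([-0.11, -0.18, -0.01]))
```

Free inside the opening (the force is only the scraper's weight). Lowering to the floor.

Call:
send_rows(
  increments=[
    [[0, -2.5, 8], [0, 0, 0], -1],
    [[-0.5, -5, 16], [0, 0, 0], -1],
    [[-1, -7.5, 24], [0, 0, 0], -1],
    [[-1, -10, 31], [0, 0, 0], -1],
    [[-1, -12.6, 38], [0, 0, 0], -1],
    [[-1, -13.5, 41.5], [0, 0, 0], -1],
    [[-1, -13.5, 41.5], [0, 0, 0], -1],
    [[-1, -13.5, 41.5], [0, 0, 0], -1],
  ],
)

```text
clock: 18.65
position: [0.445, -0.4074, 0.0858]
tool_rot: [2.846, -0.004, 0.03]
force: [0.3, 0.2, -2.7]
grip_width: 0.0248
finger_force: 79.9
```

Call:
send_rows(
  increments=[
    [[0, -0.6, 2], [0, 0, 0], -1],
    [[0, -0.6, 2], [0, 0, 0], -1],
    [[0, -0.6, 2], [0, 0, 0], -1],
  ],
)

```text
clock: 18.95
position: [0.445, -0.4072, 0.0837]
tool_rot: [2.846, -0.005, 0.03]
force: [1.3, 0.4, -2.6]
grip_width: 0.0248
finger_force: 79.9
```

Run:
```python
from h import *
s,sl,f=slot(); p,R=T(s); e=p+R.apply([.049,0,.0792]); print("edge",e.round(4)); Z=Ro.from_euler("z",-1.7,degrees=True); print("in bin",(Z.apply(e-[.4935,-.4145,0])*1000).round(1))
```

```text
18.95 tcp [ 0.445  -0.4072  0.0837] [ 2.846 -0.005  0.03 ] F [ 1.3  0.4 -2.6] M [ 0.4   0.13 -0.  ] g 0.02477320759654956 80
slot in stand [-210.5 -719.5   71.2]
edge [ 0.4951 -0.4288  0.0081]
in bin [  1.1 -14.3   8.1]
```

Call:
send_rows(
  increments=[
    [[0, -0.6, 2], [0, 0, 0], -1],
    [[0, -0.8, 2.8], [0, 0, 0], -1],
    [[0, -0.8, 2.8], [0, 0, 0], -1],
    [[0, -0.8, 2.8], [0, 0, 0], -1],
  ],
)

```text
clock: 19.35
position: [0.445, -0.4073, 0.0806]
tool_rot: [2.846, -0.004, 0.03]
force: [-0.2, -0.8, -2.2]
grip_width: 0.0252
finger_force: 79.9
```

Call:
send_rows(
  increments=[
    [[0, -0.4, 1.2], [0, 0, 0], -1],
    [[0, -0.4, 1.2], [0, 0, 0], -1],
    [[0, -0.4, 1.2], [0, 0, 0], -1],
  ],
)

```text
clock: 19.65
position: [0.4451, -0.4073, 0.0795]
tool_rot: [2.846, -0.005, 0.03]
force: [-0.6, 0.1, 1.2]
grip_width: 0.025
finger_force: 80.7
```

The force changed by about +4 N, so the blade is on the bin floor. Releasing.

Call:
send_rows(
  increments=[
    [[0, 0, 0], [0, 0, 0], -0.3],
    [[0, 0, 0], [0, 0, 0], 0],
    [[0, 0, 0], [0, 0, 0], 0.3],
    [[0, 0, 0], [0, 0, 0], 0.6],
    [[0, 0, 0], [0, 0, 0], 1],
    [[0, 0, 0], [0, 0, 0], 1],
    [[0, 0, 0], [0, 0, 0], 1],
    [[0, 0, 0], [0, 0, 0], 1],
  ],
)

```text
clock: 20.45
position: [0.445, -0.4072, 0.0794]
tool_rot: [2.846, -0.004, 0.03]
force: [0.6, 0.2, 0.3]
grip_width: 0.085
finger_force: 0.0
```

Run:
```python
from h import *
s,sl,f=slot(); p=camera_params("wrist"); w=grab_frame("wrist"); cv2.imwrite("pics/w10.png",w)
g=cv2.cvtColor(w,cv2.COLOR_BGR2GRAY)
for v in (40,80,120,160,200,230): x=np.nonzero(g[v,150:500]<45)[0]+150; print(v,(x.min(),x.max(),len(x)) if len(x) else None)
```

```text
20.45 tcp [ 0.445  -0.4072  0.0794] [ 2.846 -0.004  0.03 ] F [0.6 0.2 0.3] M [ 0.26 -0.    0.01] g 0.08503017693150113 0
slot in stand [-210.5 -719.6   67. ]
40 (np.int64(239), np.int64(307), 69)
80 (np.int64(242), np.int64(312), 71)
120 (np.int64(245), np.int64(313), 69)
160 (np.int64(248), np.int64(313), 66)
200 (np.int64(251), np.int64(314), 64)
230 (np.int64(254), np.int64(314), 61)
```

The bar has leaned to the +y side but lies clear of the pad (column 230), with zero finger force. Retracting along the tool axis.

Call:
send_rows(
  increments=[
    [[0, 0, -10], [0, 0, 0], 1],
    [[0, 0, -20], [0, 0, 0], 1],
    [[0, 0, -35], [0, 0, 0], 1],
    [[0, 0, -50], [0, 0, 0], 1],
    [[0, 0, -80], [0, 0, 0], 1],
    [[0, 0, -120], [0, 0, 0], 1],
    [[0, 0, -160], [0, 0, 0], 1],
    [[0, 0, -200], [0, 0, 0], 1],
    [[0, 0, -200], [0, 0, 0], 1],
    [[0, 0, -200], [0, 0, 0], 1],
  ],
)

```text
clock: 21.5
position: [0.4429, -0.3483, 0.2718]
tool_rot: [2.846, -0.007, 0.032]
force: [-1.2, -0.5, -0.8]
grip_width: 0.0857
finger_force: 0.0
```

Run:
```python
from h import *
s,sl,f=slot(); pw=camera_params("wrist"); ps=camera_params("scene"); pt=camera_params("top")
w=grab_frame("wrist"); sc=grab_frame("scene"); t=grab_frame("top")
for n,i in dict(w11=w,scene11=sc,top11=t).items(): cv2.imwrite(f"pics/{n}.png",i)
Zb=Ro.from_euler("z",-1.7,degrees=True); Z=Ro.from_euler("z",-BY,degrees=True); tc=np.r_[BC,0]+Z.inv().apply([0,-.186,0])
g=cv2.cvtColor(w,cv2.COLOR_BGR2GRAY); m=(g<40).astype(np.uint8)
for c in cv2.findContours(m,0,2)[0]:
    if cv2.contourArea(c)>400: r=cv2.minAreaRect(c); print("wrist dark",np.round(r[0]),np.round(r[1]),(Zb.apply(ray(pw,r[0],.09)-[.4935,-.4145,0])*1000).round())
for nm,im,p in (("scene",sc,ps),("top",t,pt),("wrist",w,pw)):
    g=cv2.cvtColor(im,cv2.COLOR_BGR2GRAY); m=(g<75).astype(np.uint8)
    for c in cv2.findContours(m,0,2)[0]:
        if cv2.contourArea(c)<10: continue
        X=Z.apply(np.array([ray(p,x,.012) for x in c[:,0]])-tc)*1000; q=X.mean(0)
        if abs(q[0])<130 and -80<q[1]<320: print(nm,"trim tray mm",X.min(0).round()[:2],X.max(0).round()[:2])
```

```text
21.5 tcp [ 0.4429 -0.3483  0.2718] [ 2.846 -0.007  0.032] F [-1.2 -0.5 -0.8] M [ 0.32  0.01 -0.04] g 0.08568083782525555 0
slot in stand [-199.1 -661.6  259.5]
wrist dark [320. 324.] [150. 639.] [-248.   12.   90.]
wrist dark [105. 159.] [13. 45.] [-18. 220.  90.]
wrist dark [ 85. 116.] [22. 32.] [ 20. 229.  90.]
wrist dark [304. 131.] [151.  26.] [ 5. 30. 90.]
wrist dark [56. 68.] [34. 41.] [ 59. 241.  90.]
scene trim tray mm [36. 23.] [75. 57.]
scene trim tray mm [-13.  13.] [20. 44.]
scene trim tray mm [-53.   6.] [-32.  49.]
top trim tray mm [-57.   7.] [-36.  52.]
top trim tray mm [-13.  13.] [17. 47.]
top trim tray mm [32. 22.] [67. 61.]
wrist trim tray mm [-55.   3.] [-39.  49.]
wrist trim tray mm [-10.  14.] [14. 43.]
wrist trim tray mm [36. 23.] [71. 59.]
```

```bash
python3 -c "
from workcell import *
print(job_done())"
```

```text
the job is handed in; nothing more can be done
None
```

The job is handed in, with no verdict returned: the last measurements put all three trimmings in the tray, the scraper released and leaning about 26° in the bin with its blade on the floor, and the ring, pralines and jar never touched, but I viewed 11 pictures, one over the limit of 10.

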